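# Shift the tablet tester's gear lever into the blue slot

## Robot

A 6-joint arm with a two-finger parallel gripper is mounted at the origin on the work surface. World frame = base frame: x ahead of the robot, y to its left, z up, the work surface at z = 0. Lengths are in m, angles in rad, forces in N, time in s.
With the tool pointing down it reaches from about 0.325 to 1 m from the base axis. Payload 5.1 kg.
Tool frame: the origin (TCP) lies midway between the tips of the shut fingers; the grasp point (between the pads) lies 19 mm behind it; x points along the fingers, y is the direction in which the jaws open and shut, and the axes are right-handed (so a half turn about x gives the same grasp; the last joint's range is limited). The gripper opens to 85 mm and grips with 20 to 120 N. Pads are 22 mm wide; open, the fingers measure 114 mm over their backs; the gripper's body (76 mm by 85 mm) begins 54 mm behind the grasp point. The pads swing forward as they close: fully open they stand 13 mm farther back than shut.
Start: joints at [-1.193, 0.124, 1.65, -0, 1.367, -0.083], TCP at [0.289, -0.582, 0.231] pointing down, gripper open.
Joint ranges: [-2.61, 2.61], [-1.02, 2.33], [0.03, 2.71], [-1.35, 4.49], [0.32, 2.68], [-2.91, 2.91]. Speed limits (rad/s): [2.57, 2.57, 3.14, 3.14, 3.14, 3.14].

## Interface

Orientations are given as a unit quaternion [x, y, z, w].
In Python, from plant import manip, viewer gives the robot as it stands.
- The arm moves only by the tool move_arm, never from a script. Its argument "commands" is a list that holds one entry, the list of rows, each a list of 7 numbers: the shift along the tool's x, y, z in m, then the turn, a rotation vector about the tool's x, y, z in rad, then the opening, from 0 (shut) to 1 (fully open). A call has exactly 8 rows; each row is the pose to reach, as a shift and turn from the pose commanded when the call began, along the tool's axes at that moment; what a row does not reach only later rows make up. A row lasts 1/12 s, in which the tool goes at most 41.7 mm and 7.16 degrees, less where a joint would pass 70% of its speed; a pose out of reach is approached as far as the arm can. A call with a gripper value outside its range is refused whole. The fingers move at their own pace and stop on an object; "grip_force" is the grip in N (left out, the last holds). Time passes only in rows, so rows that repeat a pose let the fingers close, or fill a call up. It gives the time, the measured TCP pose, the force and the opening at its end, in the units of the state.
- manip.sense(): the state, without advancing time (a new reading comes with each control period).
- viewer.read_camera(name): name is "scene" or "top"; returns the picture (384x512x3 uint8, blue, green, red); there is no depth.
- viewer.camera_info(name): a dict with "K" (3x3 intrinsics, pixels), "origin" and "attitude" of the camera in the world. Camera axes: x right, y up, looking along -z (the intrinsics and any distortion apply to the point x, -y, -z); pixel columns grow to the right and rows downward; lengths in m; the calibration is good to about 2 mm. A picture is of the moment at which its call begins. camera_info takes no time and is no camera call.
- manip.hand_in(): hands the job in, once; it reports no verdict.
The state is a dict: "clock": time; "joints": joint angles; "qvel": joint speeds; "joint_torque": joint torques, N m; "ee_pos": TCP position; "orientation": TCP orientation; "ft_force": force on the tool from outside, world axes, zero at the start; "wrist_torque": the same for the moment, N m; "width": opening from 0.0 (shut) to 1.0 (fully open).
Only numpy, scipy, OpenCV 4.12 (cv2) and the standard library are available. Lean on these libraries where they do the work, as an engineer would, in place of code of your own. Each camera call takes 0.05 s, during which the arm holds its last target. There are 200 camera calls.

## Task

Push the gear lever on top of the white drive unit through its H-shaped gate into the slot marked by the blue disc, fully home, and leave it there. Move it with gentle pushes of the fingertips or the outside of the fingers, without gripping it, and leave the vial, the beaker and the tip box where they stand.

Things in the scene. Friction and masses are not known exactly. Their poses are not given: they have to be found in the camera images.
- drive: White drive unit fixed to the bench, 190 (x) x 200 (y) x 104 mm high; sloping keypad on its -x side (to x -130 mm), short output shaft on its +y side (to y +146 mm). On its top a steel gate plate, 144 x 116 mm, upper face 112 mm above the bench. Origin: on the bench under the gate's centre; its axes are the gate's axes. Coloured discs mark the four outer slot ends; the middle slot has none.
- gate (a point): Centre of the gate, on the plate's upper face. Three slots along the unit's x, at y = -30, 0, +30 mm, each from x = -26 to +26 mm, are joined by one cross channel along y through the centre. Slots are 16 mm wide, the channel 18 mm, the lever's round stem 10 mm. The tongues between slots have round noses. The lever can change slots only along the channel. It starts anywhere in the middle slot.
- lever_knob (a point): Centre of the lever's black knob, 28 x 28 x 30 mm (30 along the stem, sides along the unit's axes), orange spot on top. The lever tilts about a pivot 20 mm above the bench under the gate's centre; knob centre 155 mm from it. Home in an outer slot the knob centre is 43 mm off in x, 48 in y, 160 mm above the bench. The lever stays where left; 1.5 to 3 N at the knob moves it; the stops give slightly.
- shift_fore (a joint): Tilt of the lever along the slots, rad: 0 in the cross channel, positive towards the unit's +x, stops at -0.28 and +0.28 (fully home). Knob's offset in the unit's x = 155 mm x sin(shift_fore). The slot's walls guide the lever when this is beyond about 0.13 either way; to cross between slots keep it within 0.04 of 0.
- shift_side (a joint): Tilt of the lever across the slots, rad: positive towards the unit's +y; about -0.33, 0 and +0.33 in the three slots, stops at -0.36 and +0.36. Knob's offset in the unit's y = 155 mm x sin(shift_side) x cos(shift_fore).
- blue_disc: Blue disc, 22 mm across, 1.5 mm thick, flat on the gate plate, 50 mm from the gate's centre along the unit's x (either way) and 30 mm along its y (either way), just beyond the end of the slot that it marks. Origin at the centre of its underside. The four discs change places from run to run.
- red_disc: Red disc, same size, marks another outer slot.
- yellow_disc: Yellow disc, same size, marks another outer slot.
- green_disc: Green disc, same size, marks another outer slot.
- vial: Bystander, loose: amber glass jar with white cap, 44 mm across, 75 mm high. Origin at the centre of its underside.
- beaker: Bystander, loose: open glass beaker, 64 mm across, 75 mm high. Origin at the centre of its underside.
- tip_box: Bystander, loose: pipette-tip box with grey base and orange lid, 85 x 60 x 45 mm. Origin at the centre of its underside.

How it is judged:
By the outcome, as a careful person would: the job done as asked, in the order asked, and still so for the second after the job is handed in, with the robot touching nothing.
It also fails if it takes over 58 s, if anything falls off the work surface, if the arm or the gripper's body presses on something with over 40 N, if the wrist force passes 120 N, or if a joint passes its speed limit or range.

## Working session

There is one attempt and no reset: what is moved stays moved. The work goes in short steps, Python scripts to look and compute and a tool call to move; the robot and the scene stay as the last step left them, time stands still between calls to the robot, and variables do not carry over. Pictures are saved under pics/ and viewed, about 8 in all and at most 12, crops included, and the job is handed in when it is done.

Besides the shell and the picture viewer there is one more tool, called as a command line: name --argument value ..., lists and objects as JSON in quotes. move_arm: Moves the arm, as the interface text tells. Its arguments: {"type":"object","properties":{"commands":{"type":"array"},"grip_force":{"type":"number"}},"required":["commands"]}

```bash
mkdir -p pics; cat > h.py <<'E'
import numpy as np,cv2
from plant import manip,viewer
from scipy.spatial.transform import Rotation as R
def info(n):
    i=viewer.camera_info(n);a=np.array(i['attitude'],float)
    Rm=a if a.shape==(3,3) else R.from_quat(a).as_matrix()
    return np.array(i['K']),np.array(i['origin'],float),Rm,i
def ray(n,u,v):
    K,o,Rm,i=info(n)
    d=i.get('distortion',i.get('dist'))
    p=cv2.undistortPoints(np.array([[[u,v]]],float),K,None if d is None else np.array(d,float))[0,0]
    return o,Rm@np.array([p[0],-p[1],-1.])
def plane(n,u,v,z):
    o,d=ray(n,u,v);return o+d*(z-o[2])/d[2]
def proj(n,P):
    K,o,Rm,i=info(n);q=Rm.T@(np.array(P)-o);p=np.array([q[0],-q[1],-q[2]]);p=K@p/p[2];return p[:2]
E
python3 - <<'E'
from h import *
for n in('scene','top'):
    im=viewer.read_camera(n);cv2.imwrite(f'pics/{n}0.png',im);print(info(n)[3])
s=manip.sense();print({k:s[k] for k in('clock','ee_pos','orientation','ft_force','width')})
E
```

```text
{'K': array([[457.94878079,   0.        , 251.15166026],
       [  0.        , 457.94878079, 191.60995057],
       [  0.        ,   0.        ,   1.        ]]), 'origin': array([1.0176234 , 0.62398168, 1.12572696]), 'attitude': array([0.09494546, 0.29162421, 0.90074904, 0.30755786])}
{'K': array([[399.49441454,   0.        , 254.28485464],
       [  0.        , 399.49441454, 188.98192368],
       [  0.        ,   0.        ,   1.        ]]), 'origin': array([0.48731087, 0.04339309, 0.93498509]), 'attitude': array([-0.0370336 ,  0.0404289 ,  0.71627218, -0.69566384])}
{'clock': 0.1, 'ee_pos': array([ 0.28878784, -0.58169884,  0.23017503]), 'orientation': array([-0.68832704, -0.16212915,  0.6885243 , -0.16079276]), 'ft_force': array([-0.29627623,  1.20808749, -0.19668611]), 'width': 0.9969559819301043}
```

View pics/scene0.png

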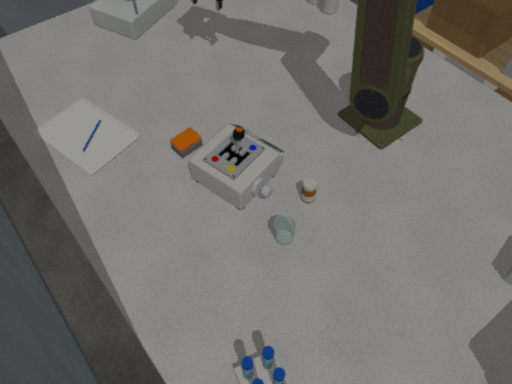

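View pics/top0.png

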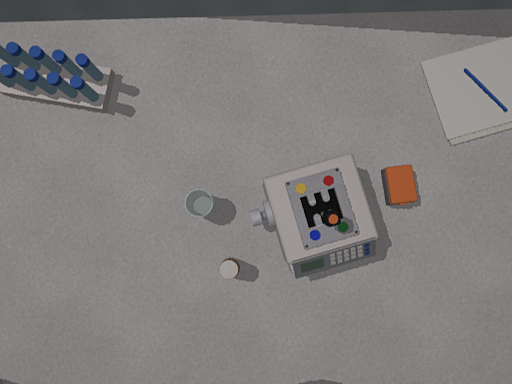

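The discs in the top image are at about: blue (315,235), red (328,181), yellow (301,188), green (344,227). The orange knob spot is at (333,219). The output shaft (+y) points image left and the keypad (-x) is at the bottom, so blue marks the -x,+y slot. The knob is in the middle slot, towards -x.

```bash
cat >> h.py <<'E'
def blobs(im):
    h=cv2.cvtColor(im,cv2.COLOR_BGR2HSV);out={}
    for c,(lo,hi) in dict(blue=((112,150,80),(128,255,255)),red=((0,170,80),(4,255,255)),red2=((175,170,80),(180,255,255)),yellow=((20,130,100),(32,255,255)),green=((50,90,30),(80,255,255)),orange=((5,150,120),(15,255,255))).items():
        m=cv2.inRange(h,lo,hi);n,l,s,ce=cv2.connectedComponentsWithStats(m)
        out[c]=[(int(s[i,4]),ce[i].round(1).tolist()) for i in range(1,n) if s[i,4]>8]
    return out
E
python3 - <<'E'
from h import *
for n in('scene','top'):
    im=viewer.read_camera(n);
    for c,b in blobs(im).items():
        print(n,c,[(a,p,plane(n,*p,.1135 if c!='orange' else .18).round(4).tolist()) for a,p in b][:8])
    q=im[110:220,170:300] if n=='scene' else im[145:285,240:420]
    cv2.imwrite(f'pics/{n}1.png',cv2.resize(q,None,fx=4,fy=4,interpolation=cv2.INTER_CUBIC))
E
```

```text
scene blue [(26, [252.5, 147.0], [0.4796, -0.0833, 0.1135])]
scene red [(22, [214.6, 158.3], [0.5918, -0.1163, 0.1135])]
scene red2 []
scene yellow [(36, [230.9, 168.4], [0.5767, -0.0574, 0.1135])]
scene green []
scene orange [(381, [185.3, 139.0], [0.6441, -0.175, 0.18]), (15, [239.0, 129.0], [0.5039, -0.1135, 0.18])]
top blue [(79, [314.6, 234.6], [0.4803, -0.0824, 0.1135])]
top red [(66, [327.9, 180.1], [0.5917, -0.1151, 0.1135])]
top red2 []
top yellow [(79, [300.5, 188.1], [0.5767, -0.0576, 0.1135])]
top green [(81, [342.4, 226.5], [0.4951, -0.1401, 0.1135])]
top orange [(969, [400.9, 184.1], [0.5716, -0.2411, 0.18]), (73, [333.1, 218.6], [0.5098, -0.1085, 0.18])]
```

View pics/top1.png

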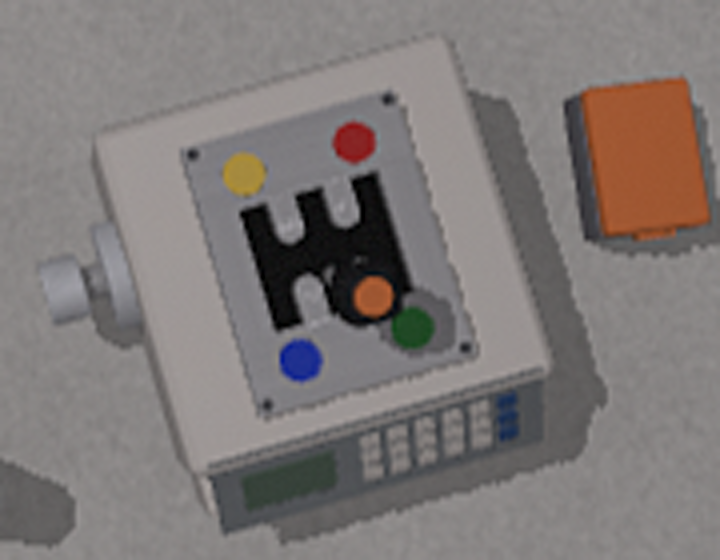

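View pics/scene1.png

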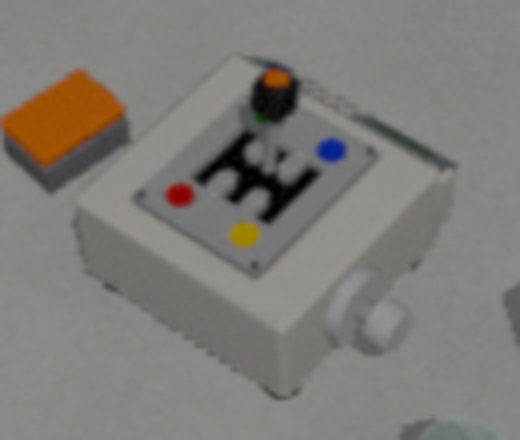

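```bash
cat >> h.py <<'E'
D=dict(blue=(.4803,-.0824),red=(.5917,-.1151),yellow=(.5767,-.0576),green=(.4951,-.1401))
L=dict(blue=(-50,30),red=(50,-30),yellow=(50,30),green=(-50,-30))
k=list(D);W=np.array([D[c] for c in k]);U=np.array([L[c] for c in k])/1e3
C=W.mean(0);X=W-C
yaw=np.arctan2((U[:,0]*X[:,1]-U[:,1]*X[:,0]).sum(),(U*X).sum())
RU=R.from_euler('z',yaw).as_matrix()
def toU(P): return RU.T@(np.array(P)-[*C,0])
def toW(P): return RU@np.array(P)+[*C,0]
def tri(a,b):
    (o1,d1),(o2,d2)=ray('scene',*a),ray('top',*b)
    s=np.linalg.lstsq(np.c_[d1,-d2],o2-o1,rcond=None)[0];p,q=o1+s[0]*d1,o2+s[1]*d2
    return (p+q)/2,np.linalg.norm(p-q)
def lever(n,u,v): # spot at 170 mm from pivot (0,0,20mm): ray/sphere
    o,d=ray(n,u,v);d=d/np.linalg.norm(d);o=toU(o)-[0,0,.02];d=RU.T@d
    b=o@d;t=-b-np.sqrt(b*b-o@o+.170**2);p=o+t*d
    f=np.arcsin(p[0]/.17);return f,np.arcsin(p[1]/.17/np.cos(f)),p*155/170+[0,0,.02]
def look():
    for n in('top','scene'):
        b=[x for x in blobs(viewer.read_camera(n))['orange'] if x[0]<200]
        for a,p in b: print(n,a,p,*[np.round(x,3) for x in lever(n,*p)])
def st():
    s=manip.sense();M=R.from_quat(s['orientation']).as_matrix()
    print('t',round(s['clock'],2),'tcpU mm',(toU(s['ee_pos'])*1e3).round(1),'F_U',(RU.T@s['ft_force']).round(1),'w',round(s['width'],2))
    print('tool axes in U (cols)\n',(RU.T@M).round(3));return s,M
E
python3 - <<'E'
from h import *
print('C',C,'yaw',np.degrees(yaw),'res mm',((X-U@RU[:2,:2].T)*1e3).round(1).tolist())
P,e=tri((239,129),(333.1,218.6));print('tri spot',P,e,toU(P))
look()
s,M=st();print(s['joints'].round(2))
# align options
for ax in ([1,0,0],[0,1,0],[-1,0,0],[0,-1,0]):
    y=RU@ax;x=np.array([0,0,-1.]);T=np.c_[x,y,np.cross(x,y)]
    print(ax,R.from_matrix(M.T@T).as_rotvec().round(3))
print('shift to (-75,0,250)',M.T@(toW([-.075,0,.25])-s['ee_pos']))
E
```

```text
C [ 0.53595 -0.0988 ] yaw 14.477698056228864 res mm [[0.3, -0.1], [-0.2, 0.2], [-0.2, -0.3], [0.1, 0.2]]
tri spot [ 0.50929379 -0.10630469  0.18962034] 0.0006553239393672634 [-0.02768593 -0.00060224  0.18962034]
top 73 [333.1, 218.6] -0.163 -0.008 [-0.025 -0.001  0.173]
scene 15 [239.0, 129.0] -0.174 -0.01 [-0.027 -0.002  0.173]
t 0.3 tcpU mm [-360.  -406.1  230.9] F_U [-0.3 -0.1 -0. ] w 1.0
tool axes in U (cols)
 [[-0.     0.207 -0.978]
 [ 0.001 -0.978 -0.207]
 [-1.    -0.001 -0.   ]]
[-1.19  0.12  1.65 -0.    1.37 -0.08]
[1, 0, 0] [-1.363e+00 -1.000e-03  1.000e-03]
[0, 1, 0] [-2.934e+00 -1.000e-03  0.000e+00]
[-1, 0, 0] [1.779e+00 1.000e-03 1.000e-03]
[0, -1, 0] [0.208 0.    0.001]
shift to (-75,0,250) [-0.01887655 -0.3384954  -0.3627431 ]
```

move_arm --commands '[[[-0.02, -0.338, -0.363, 0.208, 0, 0, 0], [-0.02, -0.338, -0.363, 0.208, 0, 0, 0], [-0.02, -0.338, -0.363, 0.208, 0, 0, 0], [-0.02, -0.338, -0.363, 0.208, 0, 0, 0], [-0.02, -0.338, -0.363, 0.208, 0, 0, 0], [-0.02, -0.338, -0.363, 0.208, 0, 0, 0], [-0.02, -0.338, -0.363, 0.208, 0, 0, 0], [-0.02, -0.338, -0.363, 0.208, 0, 0, 0]]]'

```text
clock: 0.97
ee_pos: [0.4066, -0.2686, 0.245]
orientation: [0.702, 0.089, -0.701, 0.089]
ft_force: [1.0, -1.0, -0.1]
width: -0.0
```

```bash
python3 - <<'E'
from h import *
s,M=st();print(M.T@(toW([-.075,0,.25])-s['ee_pos']))
y=RU@[0,-1,0];x=np.array([0,0,-1.]);T=np.c_[x,y,np.cross(x,y)]
print(R.from_matrix(M.T@T).as_rotvec().round(3))
E
```

```text
t 0.97 tcpU mm [-167.7 -132.1  245. ] F_U [ 0.7 -1.2 -0.1] w -0.0
tool axes in U (cols)
 [[ 0. -0. -1.]
 [-0. -1.  0.]
 [-1.  0. -0.]]
[-0.00503573 -0.1321555  -0.09264524]
[-0. -0. -0.]
```

move_arm --commands '[[[-0.005, -0.132, -0.092, 0, 0, 0, 0], [-0.005, -0.132, -0.092, 0, 0, 0, 0], [-0.005, -0.132, -0.092, 0, 0, 0, 0], [-0.005, -0.132, -0.092, 0, 0, 0, 0], [-0.005, -0.132, -0.092, 0, 0, 0, 0], [-0.005, -0.132, -0.092, 0, 0, 0, 0], [-0.005, -0.132, -0.092, 0, 0, 0, 0], [-0.005, -0.132, -0.092, 0, 0, 0, 0]]]'

```text
clock: 1.63
ee_pos: [0.4622, -0.1206, 0.2496]
orientation: [-0.701, -0.089, 0.702, -0.089]
ft_force: [-0.3, -0.8, -0.6]
width: -0.001
```

```bash
python3 - <<'E'
from h import *
st();look()
E
```

```text
t 1.63 tcpU mm [-76.9  -2.7 249.6] F_U [-0.5 -0.7 -0.6] w -0.0
tool axes in U (cols)
 [[-0.    -0.001 -1.   ]
 [-0.    -1.     0.001]
 [-1.     0.     0.   ]]
top 74 [333.1, 218.7] -0.164 -0.007 [-0.025 -0.001  0.173]
scene 16 [238.8, 129.0] -0.171 -0.012 [-0.026 -0.002  0.173]
```

move_arm --commands '[[[0.04, -0.003, 0, 0, 0, 0, 0], [0.07, -0.003, 0, 0, 0, 0, 0], [0.095, -0.003, 0, 0, 0, 0, 0], [0.095, -0.003, 0, 0, 0, 0, 0], [0.095, -0.003, -0.005, 0, 0, 0, 0], [0.095, -0.003, -0.01, 0, 0, 0, 0], [0.095, -0.003, -0.015, 0, 0, 0, 0], [0.095, -0.003, -0.018, 0, 0, 0, 0]]]'

```text
clock: 2.4
ee_pos: [0.4813, -0.1128, 0.1573]
orientation: [0.703, 0.088, -0.7, 0.09]
ft_force: [-0.1, -0.1, -0.6]
width: -0.001
```

move_arm --commands '[[[0, 0, -0.003, 0, 0, 0, 0], [0, 0, -0.006, 0, 0, 0, 0], [0, 0, -0.009, 0, 0, 0, 0], [0, 0, -0.012, 0, 0, 0, 0], [0, 0, -0.015, 0, 0, 0, 0], [0, 0, -0.018, 0, 0, 0, 0], [0, 0, -0.018, 0, 0, 0, 0], [0, 0, -0.018, 0, 0, 0, 0]]]'

```text
clock: 3.07
ee_pos: [0.4967, -0.1077, 0.1546]
orientation: [-0.701, -0.089, 0.701, -0.089]
ft_force: [-0.4, 0.3, 0.3]
width: 0.002
```

```bash
python3 - <<'E'
from h import *
st();look()
E
```

```text
t 3.07 tcpU mm [-40.2   1.2 154.6] F_U [-0.4  0.4  0.3] w 0.0
tool axes in U (cols)
 [[-0.  0. -1.]
 [ 0. -1. -0.]
 [-1. -0.  0.]]
scene 21 [236.3, 131.2] -0.101 -0.008 [-0.016 -0.001  0.174]
```

move_arm --commands '[[[0, 0, -0.003, 0, 0, 0, 0], [0, 0, -0.006, 0, 0, 0, 0], [0, 0, -0.009, 0, 0, 0, 0], [0, 0, -0.011, 0, 0, 0, 0], [0, 0, -0.013, 0, 0, 0, 0], [0, 0, -0.014, 0, 0, 0, 0], [0, 0, -0.014, 0, 0, 0, 0], [0, 0, -0.014, 0, 0, 0, 0]]]'

```text
clock: 3.83
ee_pos: [0.5102, -0.1043, 0.1547]
orientation: [0.702, 0.089, -0.701, 0.089]
ft_force: [-1.1, -0.3, 1.6]
width: 0.001
```

```bash
python3 - <<'E'
from h import *
st();look()
E
```

```text
t 3.83 tcpU mm [-26.3   1.1 154.7] F_U [-1.1 -0.   1.6] w 0.0
tool axes in U (cols)
 [[ 0.  0. -1.]
 [ 0. -1. -0.]
 [-1. -0. -0.]]
scene 22 [233.0, 133.8] -0.019 -0.011 [-0.003 -0.002  0.175]
```

move_arm --commands '[[[0, 0, -0.001, 0, 0, 0, 0], [0, 0, -0.002, 0, 0, 0, 0], [0, 0, -0.002, 0, 0, 0, 0], [0, 0, -0.002, 0, 0, 0, 0], [0, 0, 0.005, 0, 0, 0, 0], [0, 0, 0.03, 0, 0, 0, 0], [0, 0, 0.03, 0, 0, 0, 0], [0, 0.03, 0.03, 0, 0, 0, 0]]]'

```text
clock: 4.6
ee_pos: [0.487, -0.1382, 0.1541]
orientation: [-0.701, -0.091, 0.701, -0.089]
ft_force: [1.0, -0.1, 0.8]
width: 0.002
```

move_arm --commands '[[[0, 0.03, 0, 0, 0, 0, 0], [0, 0.03, 0, 0, 0, 0, 0], [0, 0.03, -0.03, 0, 0, 0, 0], [0, 0.03, -0.056, 0, 0, 0, 0], [0, 0.03, -0.056, 0, 0, 0, 0], [0, 0.03, -0.056, 0, 0, 0, 0], [0, 0.03, -0.056, 0, 0, 0, 0], [0, 0.03, -0.056, 0, 0, 0, 0]]]'

```text
clock: 5.27
ee_pos: [0.5495, -0.1557, 0.1545]
orientation: [-0.701, -0.089, 0.702, -0.089]
ft_force: [0.4, 0.8, 0.1]
width: -0.003
```

```bash
python3 - <<'E'
from h import *
st();look()
E
```

```text
t 5.27 tcpU mm [ -1.1 -58.5 154.5] F_U [0.5 0.7 0.1] w -0.0
tool axes in U (cols)
 [[-0.001 -0.    -1.   ]
 [ 0.    -1.     0.   ]
 [-1.    -0.     0.001]]
top 72 [328.8, 204.7] -0.003 -0.005 [-0.    -0.001  0.175]
scene 21 [232.5, 134.2] -0.008 -0.012 [-0.001 -0.002  0.175]
```

move_arm --commands '[[[0.014, 0, 0, 0, 0, 0, 0], [0.014, -0.01, -0.001, 0, 0, 0, 0], [0.014, -0.02, -0.001, 0, 0, 0, 0], [0.014, -0.025, -0.001, 0, 0, 0, 0], [0.014, -0.029, -0.001, 0, 0, 0, 0], [0.014, -0.033, -0.001, 0, 0, 0, 0], [0.014, -0.037, -0.001, 0, 0, 0, 0], [0.014, -0.041, -0.001, 0, 0, 0, 0]]]'

```text
clock: 6.03
ee_pos: [0.5412, -0.1156, 0.1411]
orientation: [0.702, 0.089, -0.701, 0.089]
ft_force: [0.9, -0.8, -0.2]
width: -0.001
```

move_arm --commands '[[[0, -0.003, 0, 0, 0, 0, 0], [0, -0.006, 0, 0, 0, 0, 0], [0, -0.009, 0, 0, 0, 0, 0], [0, -0.012, 0, 0, 0, 0, 0], [0, -0.015, 0, 0, 0, 0, 0], [0, -0.018, 0, 0, 0, 0, 0], [0, -0.02, 0, 0, 0, 0, 0], [0, -0.02, 0, 0, 0, 0, 0]]]'

```text
clock: 6.7
ee_pos: [0.5359, -0.0961, 0.1407]
orientation: [-0.701, -0.089, 0.701, -0.089]
ft_force: [0.2, -0.7, -0.3]
width: -0.0
```

```bash
python3 - <<'E'
from h import *
st();look()
E
```

```text
t 6.7 tcpU mm [  0.6   2.6 140.7] F_U [ 0.  -0.7 -0.3] w -0.0
tool axes in U (cols)
 [[-0.  0. -1.]
 [ 0. -1. -0.]
 [-1. -0.  0.]]
top 108 [401.5, 168.0] nan nan [nan nan nan]
top 14 [415.5, 197.0] nan nan [nan nan nan]
scene 26 [246.3, 143.8] -0.007 0.277 [-0.001  0.042  0.169]h.py:37: RuntimeWarning: invalid value encountered in sqrt
  b=o@d;t=-b-np.sqrt(b*b-o@o+.170**2);p=o+t*d
```

move_arm --commands '[[[0, -0.001, 0, 0, 0, 0, 0], [0, -0.002, 0, 0, 0, 0, 0], [0, -0.003, 0, 0, 0, 0, 0], [0, -0.004, 0, 0, 0, 0, 0], [0, -0.005, 0, 0, 0, 0, 0], [0, -0.006, 0, 0, 0, 0, 0], [0, -0.007, 0, 0, 0, 0, 0], [0, -0.007, 0, 0, 0, 0, 0]]]'

```text
clock: 7.47
ee_pos: [0.5342, -0.0896, 0.1407]
orientation: [-0.701, -0.089, 0.702, -0.089]
ft_force: [0.9, -0.9, 0.1]
width: 0.001
```

```bash
python3 - <<'E' 2>/dev/null
from h import *
st();look()
E
```

```text
t 7.47 tcpU mm [  0.6   9.3 140.7] F_U [ 0.7 -1.1  0.1] w 0.0
tool axes in U (cols)
 [[-0.  0. -1.]
 [ 0. -1. -0.]
 [-1. -0.  0.]]
scene 22 [247.5, 145.0] -0.005 0.305 [-0.001  0.047  0.168]
```

move_arm --commands '[[[0, -0.001, 0, 0, 0, 0, 0], [0, -0.002, 0, 0, 0, 0, 0], [0, -0.003, 0, 0, 0, 0, 0], [0, -0.004, 0, 0, 0, 0, 0], [0, -0.004, 0, 0, 0, 0, 0], [0, 0.005, 0, 0, 0, 0, 0], [0, 0.034, 0, 0, 0, 0, 0], [0, 0.034, 0, 0, 0, 0, 0]]]'

```text
clock: 8.23
ee_pos: [0.5441, -0.1257, 0.1417]
orientation: [0.702, 0.088, -0.701, 0.09]
ft_force: [0.2, 0.4, 0.4]
width: 0.003
```

move_arm --commands '[[[0, 0, -0.03, 0, 0, 0, 0], [0, 0, -0.06, 0, 0, 0, 0], [0, 0, -0.06, 0, 0, 0, 0], [0, -0.03, -0.06, 0, 0, 0, 0], [0, -0.06, -0.06, 0, 0, 0, 0], [0, -0.074, -0.06, 0, 0, 0, 0], [0, -0.074, -0.06, 0, 0, 0, 0], [0, -0.074, -0.06, 0, 0, 0, 0]]]'

```text
clock: 8.9
ee_pos: [0.5819, -0.0358, 0.1406]
orientation: [-0.701, -0.089, 0.701, -0.09]
ft_force: [-0.1, -0.8, -0.9]
width: -0.003
```

```bash
python3 - <<'E' 2>/dev/null
from h import *
st();look();n='scene'
im=viewer.read_camera(n)[90:220,170:310];cv2.imwrite('pics/s2.png',cv2.resize(im,None,fx=4,fy=4,interpolation=cv2.INTER_CUBIC))
E
```

```text
t 8.9 tcpU mm [ 60.3  49.5 140.6] F_U [-0.3 -0.8 -0.9] w -0.0
tool axes in U (cols)
 [[-0.     0.002 -1.   ]
 [-0.001 -1.    -0.002]
 [-1.     0.001  0.   ]]
top 76 [305.5, 211.5] -0.003 0.261 [-0.    0.04  0.17]
scene 16 [246.5, 142.8] -0.025 0.268 [-0.004  0.041  0.169]
```

View pics/s2.png

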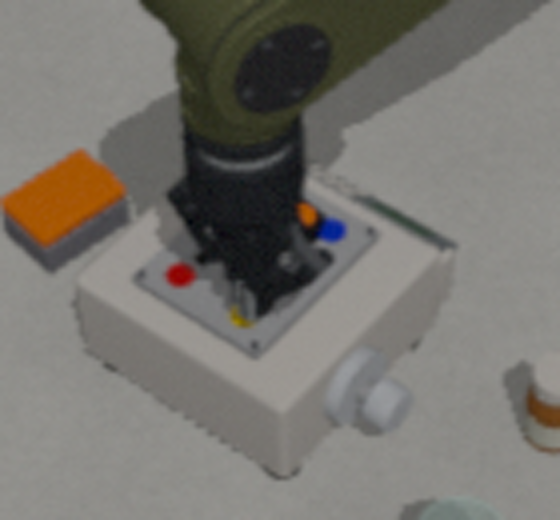

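The picture shows the lever leaning to the blue side at the cross channel, with the spot just left of the blue disc. Both views give side 0.26, less than before the retreat. I'll go back to check it and push further along y.

move_arm --commands '[[[0, 0.04, 0, 0, 0, 0, 0], [0, 0.075, 0, 0, 0, 0, 0], [0, 0.08, 0, 0, 0, 0, 0], [0, 0.08, 0.03, 0, 0, 0, 0], [0, 0.08, 0.06, 0, 0, 0, 0], [0, 0.08, 0.06, 0, 0, 0, 0], [0, 0.08, 0.06, 0, 0, 0, 0], [0, 0.08, 0.06, 0, 0, 0, 0]]]'

```text
clock: 9.72
ee_pos: [0.5448, -0.1291, 0.1412]
orientation: [0.702, 0.089, -0.701, 0.089]
ft_force: [0.1, -0.9, 0.1]
width: 0.001
```

```bash
python3 - <<'E' 2>/dev/null
from h import *
st();look()
E
```

```text
t 9.72 tcpU mm [  1.  -31.5 141.2] F_U [-0.1 -0.9  0.1] w 0.0
tool axes in U (cols)
 [[ 0.001 -0.001 -1.   ]
 [-0.001 -1.     0.001]
 [-1.     0.001 -0.001]]
top 75 [305.4, 211.5] -0.003 0.262 [-0.    0.04  0.17]
scene 24 [245.4, 142.9] -0.01 0.256 [-0.002  0.039  0.17 ]
```

move_arm --commands '[[[0, -0.01, 0, 0, 0, 0, 0], [0, -0.02, 0, 0, 0, 0, 0], [0, -0.025, 0, 0, 0, 0, 0], [0, -0.029, 0, 0, 0, 0, 0], [0, -0.033, 0, 0, 0, 0, 0], [0, -0.037, 0, 0, 0, 0, 0], [0, -0.04, 0, 0, 0, 0, 0], [0, -0.04, 0, 0, 0, 0, 0]]]'

```text
clock: 10.48
ee_pos: [0.5342, -0.0893, 0.1409]
orientation: [0.702, 0.089, -0.701, 0.089]
ft_force: [0.1, -0.3, 0.4]
width: -0.005
```

```bash
python3 - <<'E' 2>/dev/null
from h import *
st();look()
im=viewer.read_camera('scene')[90:220,170:310];cv2.imwrite('pics/s3.png',cv2.resize(im,None,fx=5,fy=5,interpolation=cv2.INTER_CUBIC)[:600])
E
```

```text
t 10.48 tcpU mm [  0.7   9.6 140.9] F_U [ 0.1 -0.3  0.4] w -0.0
tool axes in U (cols)
 [[ 0.     0.001 -1.   ]
 [ 0.    -1.    -0.001]
 [-1.    -0.    -0.   ]]
scene 23 [247.6, 144.8] -0.009 0.304 [-0.001  0.046  0.168]
```

View pics/s3.png

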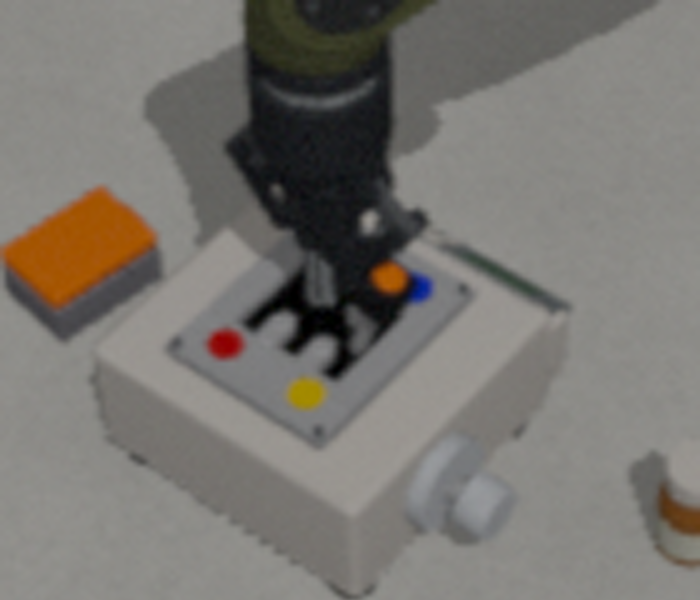

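The spot is at about (390,278) in the crop, close to the blue disc, with the finger touching the knob from -y. A gripper knuckle sits near the knob's top. I'll push a little further and check each stage of the retreat.

move_arm --commands '[[[0, -0.001, 0, 0, 0, 0, 0], [0, -0.002, 0, 0, 0, 0, 0], [0, -0.003, 0, 0, 0, 0, 0], [0, -0.004, 0, 0, 0, 0, 0], [0, -0.005, 0, 0, 0, 0, 0], [0, -0.006, 0, 0, 0, 0, 0], [0, -0.006, 0, 0, 0, 0, 0], [0, -0.006, 0, 0, 0, 0, 0]]]'

```text
clock: 11.3
ee_pos: [0.5328, -0.0839, 0.1408]
orientation: [0.701, 0.089, -0.701, 0.089]
ft_force: [0.6, -1.0, 0.6]
width: 0.002
```

```bash
python3 - <<'E' 2>/dev/null
from h import *
st();look()
E
```

```text
t 11.3 tcpU mm [  0.6  15.2 140.8] F_U [ 0.4 -1.1  0.6] w 0.0
tool axes in U (cols)
 [[ 0.  0. -1.]
 [-0. -1. -0.]
 [-1.  0. -0.]]
scene 22 [248.5, 145.9] -0.004 0.327 [-0.001  0.05   0.167]
```

move_arm --commands '[[[0, 0.001, 0, 0, 0, 0, 0], [0, 0.003, 0, 0, 0, 0, 0], [0, 0.005, 0, 0, 0, 0, 0], [0, 0.007, 0, 0, 0, 0, 0], [0, 0.01, 0, 0, 0, 0, 0], [0, 0.01, 0, 0, 0, 0, 0], [0, 0.01, 0, 0, 0, 0, 0], [0, 0.01, 0, 0, 0, 0, 0]]]'

```text
clock: 12.07
ee_pos: [0.5352, -0.0937, 0.1407]
orientation: [-0.701, -0.089, 0.702, -0.089]
ft_force: [-0.4, 0.2, -0.1]
width: 0.002
```

```bash
python3 - <<'E' 2>/dev/null
from h import *
st();look()
E
```

```text
t 12.07 tcpU mm [  0.6   5.1 140.7] F_U [-0.3  0.3 -0.1] w 0.0
tool axes in U (cols)
 [[-0. -0. -1.]
 [ 0. -1.  0.]
 [-1. -0.  0.]]
top 135 [402.3, 169.0] nan nan [nan nan nan]
top 44 [414.4, 193.8] nan nan [nan nan nan]
scene 26 [248.4, 145.4] -0.01 0.32 [-0.002  0.049  0.167]
```

move_arm --commands '[[[-0.02, 0, 0, 0, 0, 0, 0], [-0.05, 0, 0, 0, 0, 0, 0], [-0.09, 0, 0, 0, 0, 0, 0], [-0.09, 0, 0, 0, 0, 0, 0], [-0.09, 0, -0.03, 0, 0, 0, 0], [-0.09, -0.02, -0.06, 0, 0, 0, 0], [-0.09, -0.044, -0.06, 0, 0, 0, 0], [-0.09, -0.044, -0.06, 0, 0, 0, 0]]]'

```text
clock: 12.83
ee_pos: [0.5826, -0.0329, 0.2303]
orientation: [-0.701, -0.091, 0.702, -0.09]
ft_force: [-0.5, 0.0, -0.5]
width: 0.003
```

```bash
python3 - <<'E' 2>/dev/null
from h import *
st();look()
E
```

```text
t 12.83 tcpU mm [ 61.6  52.1 230.3] F_U [-0.5  0.2 -0.5] w 0.0
tool axes in U (cols)
 [[-0.001  0.003 -1.   ]
 [ 0.002 -1.    -0.003]
 [-1.    -0.002  0.001]]
top 75 [300.1, 213.1] -0.003 0.324 [-0.     0.049  0.167]
scene 26 [248.4, 145.6] -0.007 0.323 [-0.001  0.049  0.167]
```

move_arm --commands '[[[0.03, 0.002, 0, 0, 0, 0, 0], [0.06, 0.002, 0, 0, 0, 0, 0], [0.09, 0.002, 0, 0, 0, 0, 0], [0.09, 0.002, 0, 0, 0, 0, 0], [0.09, 0.002, 0.01, 0, 0, 0, 0], [0.09, 0.002, 0.02, 0, 0, 0, 0], [0.09, 0.002, 0.03, 0, 0, 0, 0], [0.09, 0.002, 0.034, 0, 0, 0, 0]]]'

```text
clock: 13.6
ee_pos: [0.5496, -0.0473, 0.1432]
orientation: [0.703, 0.088, -0.7, 0.089]
ft_force: [-0.6, 0.2, 0.7]
width: -0.002
```

move_arm --commands '[[[0, 0, 0.003, 0, 0, 0, 0], [0, 0, 0.006, 0, 0, 0, 0], [0, 0, 0.009, 0, 0, 0, 0], [0, 0, 0.012, 0, 0, 0, 0], [0, 0, 0.015, 0, 0, 0, 0], [0, 0, 0.018, 0, 0, 0, 0], [0, 0, 0.02, 0, 0, 0, 0], [0, 0, 0.02, 0, 0, 0, 0]]]'

```text
clock: 14.27
ee_pos: [0.5301, -0.0516, 0.1405]
orientation: [-0.701, -0.089, 0.702, -0.089]
ft_force: [2.0, 0.5, 1.1]
width: -0.002
```

```bash
python3 - <<'E' 2>/dev/null
from h import *
st();look()
E
```

```text
t 14.27 tcpU mm [  6.2  47.2 140.5] F_U [2.1 0.  1.1] w -0.0
tool axes in U (cols)
 [[-0.001  0.    -1.   ]
 [ 0.    -1.    -0.   ]
 [-1.    -0.     0.001]]
top 11 [303.0, 228.0] -0.171 0.345 [-0.026  0.052  0.164]
```

move_arm --commands '[[[0, 0, 0.003, 0, 0, 0, 0], [0, 0, 0.006, 0, 0, 0, 0], [0, 0, 0.009, 0, 0, 0, 0], [0, 0, 0.011, 0, 0, 0, 0], [0, 0, 0.013, 0, 0, 0, 0], [0, 0, 0.015, 0, 0, 0, 0], [0, 0, 0.017, 0, 0, 0, 0], [0, 0, 0.017, 0, 0, 0, 0]]]'

```text
clock: 15.03
ee_pos: [0.5137, -0.0558, 0.1407]
orientation: [-0.701, -0.089, 0.702, -0.089]
ft_force: [0.3, -0.0, -1.0]
width: -0.001
```

```bash
python3 - <<'E' 2>/dev/null
from h import *
st();look()
E
```

```text
t 15.03 tcpU mm [-10.8  47.2 140.7] F_U [ 0.3 -0.1 -1. ] w -0.0
tool axes in U (cols)
 [[-0. -0. -1.]
 [ 0. -1.  0.]
 [-1. -0.  0.]]
top 9 [306.2, 237.9] -0.289 0.349 [-0.044  0.051  0.16 ]
```

Nearly home. I'll push gently into the stop while watching the force.

move_arm --commands '[[[0, 0, 0.001, 0, 0, 0, 0], [0, 0, 0.001, 0, 0, 0, 0], [0, 0, 0.002, 0, 0, 0, 0], [0, 0, 0.002, 0, 0, 0, 0], [0, 0, 0.003, 0, 0, 0, 0], [0, 0, 0.003, 0, 0, 0, 0], [0, 0, 0.003, 0, 0, 0, 0], [0, 0, 0.003, 0, 0, 0, 0]]]'

```text
clock: 15.8
ee_pos: [0.5112, -0.0565, 0.1408]
orientation: [-0.701, -0.089, 0.701, -0.089]
ft_force: [0.6, 0.5, -1.0]
width: 0.001
```

```bash
python3 - <<'E' 2>/dev/null
from h import *
st();look()
E
```

```text
t 15.8 tcpU mm [-13.4  47.1 140.8] F_U [ 0.7  0.3 -1. ] w 0.0
tool axes in U (cols)
 [[-0.  0. -1.]
 [-0. -1. -0.]
 [-1.  0.  0.]]
```

move_arm --commands '[[[0, 0, 0.001, 0, 0, 0, 0], [0, 0, 0.001, 0, 0, 0, 0], [0, 0, 0.002, 0, 0, 0, 0], [0, 0, 0.002, 0, 0, 0, 0], [0, 0, 0.003, 0, 0, 0, 0], [0, 0, 0.003, 0, 0, 0, 0], [0, 0, 0.003, 0, 0, 0, 0], [0, 0, 0.003, 0, 0, 0, 0]]]'

```text
clock: 16.57
ee_pos: [0.5085, -0.0572, 0.1408]
orientation: [0.702, 0.089, -0.701, 0.089]
ft_force: [3.2, -0.3, -2.9]
width: -0.003
```

```bash
python3 - <<'E' 2>/dev/null
from h import *
st();look()
E
```

```text
t 16.57 tcpU mm [-16.2  47.1 140.8] F_U [ 3.  -1.1 -2.9] w -0.0
tool axes in U (cols)
 [[ 0.  0. -1.]
 [-0. -1. -0.]
 [-1.  0. -0.]]
```

move_arm --commands '[[[0, 0, 0.001, 0, 0, 0, 0], [0, 0, 0.001, 0, 0, 0, 0], [0, 0, 0.001, 0, 0, 0, 0], [0, 0, 0.002, 0, 0, 0, 0], [0, 0, 0.002, 0, 0, 0, 0], [0, 0, 0.002, 0, 0, 0, 0], [0, 0, 0.002, 0, 0, 0, 0], [0, 0, 0.002, 0, 0, 0, 0]]]'

```text
clock: 17.33
ee_pos: [0.5068, -0.0577, 0.1408]
orientation: [0.702, 0.089, -0.701, 0.089]
ft_force: [5.4, 0.2, -3.7]
width: 0.001
```

```bash
python3 - <<'E' 2>/dev/null
from h import *
st();look()
E
```

```text
t 17.33 tcpU mm [-17.9  47.  140.8] F_U [ 5.3 -1.1 -3.7] w 0.0
tool axes in U (cols)
 [[ 0.001  0.    -1.   ]
 [-0.    -1.    -0.   ]
 [-1.     0.    -0.001]]
```

The force has risen past the friction level, so the lever is at the stop. I'll back off 10 mm, rise and check.

move_arm --commands '[[[0, 0, -0.002, 0, 0, 0, 0], [0, 0, -0.006, 0, 0, 0, 0], [0, 0, -0.012, 0, 0, 0, 0], [0, 0, -0.012, 0, 0, 0, 0], [-0.02, 0, -0.012, 0, 0, 0, 0], [-0.05, 0, -0.012, 0, 0, 0, 0], [-0.09, 0, -0.012, 0, 0, 0, 0], [-0.09, 0, -0.04, 0, 0, 0, 0]]]'

```text
clock: 18.1
ee_pos: [0.5468, -0.049, 0.2406]
orientation: [0.706, 0.087, -0.697, 0.09]
ft_force: [1.9, -0.1, 2.3]
width: 0.001
```

move_arm --commands '[[[-0.01, 0.01, -0.04, 0, 0, 0, 0], [-0.01, 0.05, -0.08, 0, 0, 0, 0], [-0.01, 0.09, -0.08, 0, 0, 0, 0], [-0.01, 0.13, -0.08, 0, 0, 0, 0], [-0.01, 0.13, -0.08, 0, 0, 0, 0], [-0.01, 0.13, -0.08, 0, 0, 0, 0], [-0.01, 0.13, -0.08, 0, 0, 0, 0], [-0.01, 0.13, -0.08, 0, 0, 0, 0]]]'

```text
clock: 18.77
ee_pos: [0.6545, -0.1524, 0.2406]
orientation: [-0.701, -0.09, 0.702, -0.089]
ft_force: [0.3, 0.7, -0.1]
width: -0.002
```

```bash
python3 - <<'E' 2>/dev/null
from h import *
st();look()
cv2.imwrite('pics/top9.png',viewer.read_camera('top'))
E
```

```text
t 18.77 tcpU mm [101.4 -81.6 240.6] F_U [ 0.5  0.6 -0.1] w -0.0
tool axes in U (cols)
 [[-0.001  0.001 -1.   ]
 [ 0.001 -1.    -0.001]
 [-1.    -0.001  0.001]]
top 68 [308.1, 237.0] -0.285 0.324 [-0.044  0.047  0.161]
scene 17 [257.9, 136.6] -0.286 0.317 [-0.044  0.046  0.161]
```

View pics/top9.png

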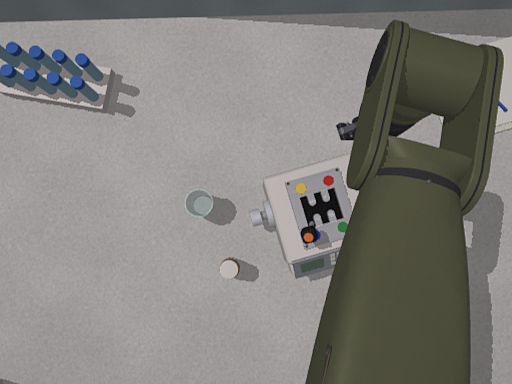

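The knob spot is at (308,237), over the blue disc. The vial (230,268) and beaker (199,203) haven't moved. I'll check the tip box in the scene view and hand in.

```bash
python3 - <<'E' 2>/dev/null
from h import *
print(blobs(viewer.read_camera('scene'))['orange'],'start: 381 [185.3,139.0]')
look();manip.hand_in()
E
```

```text
[(300, [185.5, 140.0]), (16, [257.8, 136.6])] start: 381 [185.3,139.0]
top 68 [308.1, 237.0] -0.285 0.324 [-0.044  0.047  0.161]
scene 16 [257.8, 136.6] -0.284 0.316 [-0.043  0.046  0.161]
the job is handed in; nothing more can be done
```

The lever is fully home in the blue-disc slot (−x, +y), and I handed the job in at about 19 s of the 58 s. I moved it only with the shut fingers: +x out of the middle slot, +y along the channel, then −x into the slot until the force rose to about 5 N at the stop.

- **Lever:** with the arm clear, both cameras put shift_fore at about −0.285. They put shift_side at about +0.32, and the knob at about (−44, +47, 161) mm against (−43, +48, 160) expected.
- **Bystanders:** the vial and beaker look where they started in the last top picture. The tip box was hidden there, so I checked it in the scene view. Its orange area was within about 1 px of its start but smaller (300 px against 381), which I put down to the arm's shadow or partial cover.
- **What disagreed:** after my first +y push and retreat, shift_side had dropped back to about 0.26, and I didn't find out why. I pushed again and retreated by lifting, and it then held at 0.324.

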